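Latch the foam cutter's power-box hatch

TASK

The hatch on top of the foam cutter's power box has been left open. Swing it down onto its rubber seal, then press it firmly but gently home by its red wing knob and turn the knob a quarter turn clockwise, to its stop, so that the hidden tongue swings under the frame and keeps the hatch shut when you let go. Never force the tongue or lean hard on the frame: it bears only 18 N, and leave the bottle and the foam models where they stand.

Things in the scene. Friction and masses are not known exactly. Their poses are not given: they have to be found in the camera images.
- housing: the foam cutter's power box, fixed to the table: a blue steel case 260 x 260 mm, 100 mm high, with a grey top frame round an opening 170 x 140 mm. Origin: centre of its underside, on the table. x axis: from its front (knob side, towards the robot) to its back (hinge side); y: to the left as seen from the front; z up.
- frame: the grey frame on the box's top. Origin: centre of its nominal top face, 100 mm up; axes as the box's. The opening's front edge is 85 mm towards -x. The rigid rim that serves as seat and lip, 12 mm thick, truly lies up to 5.5 mm above or below nominal; no reading shows it: find it by feel. Frame and rim must never bear more than 18 N (seal apart).
- hatch (a joint): hatch hinge, rad: 0 = level, underside at the nominal frame face; larger = more open. Aluminium panel, 215 mm (hinge line to front edge) x 190 x 6 mm, 0.3 kg; the stiff hinge (0.5 N m) holds it where left. Loose on the black rubber seal it reads 0.03 to 0.055, wherever the rim is; home or latched -0.03 to 0.045, as the rim lies.
- hatch_hinge (a point): a point on the hinge line, at its middle, 100 mm above the table at the back of the hatch; the hinge line runs along the box's y axis.
- hatch_edge (a point): point on the hatch's top face, 15 mm inside the middle of its front edge, 200 mm from the hinge line. Beside it, up to 85 mm left and right along the edge, the panel is bare and can be pushed.
- knob (a joint): turn of the red wing knob, rad, clockwise from above: 0 to 0.4 = released, wing about parallel to the front edge; stop at 1.62, wing pointing at the front edge. Latched is beyond 1.3. Friction 0.12 N m, more under load. From about 0.6 on the tongue passes under the frame's front edge, or butts against it if the hatch is not pressed home.
- knob_grip (a point): on the knob's axis half-way up the wing, 26 mm above the hatch's underside, 160 mm from the hinge line. Wing: a bar 58 mm long, 12 mm thick, its top 12 mm above this point; grip it across the 12 mm. At its foot a steel flange 52 mm across turns with it: top face 15 mm below this point, fingertips may press on it.
- tongue: hidden cam tongue under the hatch, turning with the knob: 45 mm from axis to tip, 13 wide, 5 thick, along its own -y, parallel to the wing. Origin on the axis at the hatch's underside. Its top is 13.5 mm below that: it clears the rim by 1.5 mm only with the hatch pressed onto the rim. That takes 6 to 17 N at the knob against the soft seal, then it is hard; 18 to 22 N is right.
- drink_mid (a point): middle of a clear drink bottle with green cap, 64 mm across, 200 mm tall, standing near the left side of the power box; not to be moved.
- foam_plan_mid (a point): middle of a pale blue foam slab with a round hole, 120 x 90 x 30 mm, lying near the right side of the power box; not to be moved.
- massing_mid (a point): middle of a stepped foam massing model, salmon and pale blue, 50 x 90 x 60 mm, standing near the back right of the power box; not to be moved.

How it is judged:
By the outcome, as a careful person would: the job done as asked, in the order asked, and still so for the second after the job is handed in, with the robot touching nothing.
It also fails if it takes over 64 s, if anything falls off the work surface, if the arm or the gripper's body presses on something with over 40 N, if the wrist force passes 120 N, or if a joint passes its speed limit or range.

ROBOT

A 6-joint arm with a two-finger parallel gripper is mounted at the origin on the work surface. World frame = base frame: x ahead of the robot, y to its left, z up, the work surface at z = 0. Lengths are in m, angles in degrees, forces in N, time in s.
With the tool pointing down it reaches from about 0.35 to 0.875 m from the base axis. Payload 4.2 kg.
Tool frame: the origin (TCP) lies on the centre line of the jaws, within the pads' length; the fingertips stand 19 mm ahead of it and the grasp point (between the pads) is the TCP; z points along the fingers, y is the line along which they close (so a half turn about z gives the same grasp; the last joint's range is limited). The gripper opens to 87 mm and grips with 3 to 60 N. Pads are 19 mm wide; open, the fingers measure 117 mm over their backs; the gripper's body (75 mm by 190 mm) begins 51 mm behind the grasp point.
Start: joints at [83.457, 22.042, 0.453, 0, -68.411, -14.817], TCP at [0.228, 0.582, 0.242] pointing down, gripper open.
Joint ranges: [-179.83, 179.83], [-69.29, 118.12], [-61.27, 80.66], [-181.25, 117.63], [-171.15, -9.14], [-177.46, 177.46]. Speed limits (degrees/s): [159.86, 159.86, 180, 180, 180, 180].

INTERFACE

Orientations are given as a 3x3 rotation matrix whose columns are the frame's x, y, z axes.
In Python, from station import sense, capture, finish_job, search_frame, masks_of gives the robot as it stands.
- The arm moves only by the tool drive_tool, never from a script. Its argument "rows" is a list of rows, each a list of 7 numbers: the opening in per cent of the stroke, from 0 (shut) to 100 (fully open), then the shift along the world's x, y, z in mm, then the turn, a rotation vector about the world's x, y, z in rad. In form: [[fingers, dx, dy, dz, wx, wy, wz], ...]. A call has 1 to 5 rows; each row shifts and turns the commanded pose from where the row before left it; what a row does not reach is not made up. A row lasts 1/12 s, in which the tool goes at most 41.7 mm and 7.16 degrees, less where a joint would pass 70% of its speed; a pose out of reach is approached as far as the arm can. A call is refused whole if a number of a shift passes 41.7 or a number of a turn 0.125, either way. A call with a gripper value outside its range is refused whole. The fingers move at their own pace and stop on an object; the grip force is fixed at half the most. Time passes only in rows, so rows that do not move let the fingers close. It gives the time, the measured TCP pose, the force, the opening and the grip force at its end, in the units of the state.
- sense(): the state, without advancing time (a new reading comes with each control period).
- capture(name): name is "side" or "top"; returns a dict with "frame" (400x640x3 uint8, red, green, blue), "z_map" (400x640 float32, m along the optical axis (not along the pixel's ray), 0 where there is no reading), "fx", "fy", "cx", "cy" (pixels), "R" (3x3) and "t" (3): a world point X has camera coordinates R X + t. Camera axes: x right, y down, z forward; pixel columns grow to the right and rows downward; lengths in m; the calibration is good to about 2 mm. A picture is of the moment at which its call begins.
- finish_job(): hands the job in; it is judged then, once.
Trained networks look in a picture, given as the dict that the camera call returned (one of the last four; its "shot" number tells which), for a name from the list of things; names that differ only in an ending like _2 or _b are one class to them, and where a whole thing is asked for, a point or a joint stands for the part that bears it (a point fixed in the world has none). Each returns a list of dicts, best first, with "p" (0 to 1); they miss things now and then, are a little off and sometimes report something else, mostly with a low value. They report only what shows in the picture. A call takes as long as a camera call.
- search_frame(label, picture): "xy" ([column, row] in pixels, amid what is visible of it).
- masks_of(label, picture): "region" (400x640 bool, what is visible of it) and "xy" ([column, row] in pixels, amid what is visible of it).
The state is a dict: "time_s": time; "joints": joint angles; "joint_velocities": joint speeds; "effort": joint torques, N m; "tcp_pos": TCP position; "ee_rot": TCP orientation; "wrist_force": force on the tool from outside, world axes, zero at the start; "moment": the same for the moment, N m; "gripper_width": opening from 0.0 (shut) to 1.0 (fully open); "gripper_force": force on a finger pad.
Only numpy, scipy, OpenCV 4.12 (cv2) and the standard library are available. Lean on these libraries where they do the work, as an engineer would, in place of code of your own. Each camera call takes 0.05 s, during which the arm holds its last target. There are 200 camera calls.

## Working session

There is one attempt and no reset: what is moved stays moved. The work goes in short steps, Python scripts to look and compute and a tool call to move; the robot and the scene stay as the last step left them, time stands still between calls to the robot, and variables do not carry over. Pictures are saved under pics/ and viewed, at most 10 in all, crops included, and the job is handed in when it is done.

Besides the shell and the picture viewer there is one more tool, called after ">>>" as name(argument=value, ...), one argument or row to a line, values as JSON. drive_tool: Moves the arm, as the interface text tells. Its arguments: {"type":"object","properties":{"rows":{"type":"array"}},"required":["rows"]}

```bash
mkdir -p pics; cat > h.py <<'E'
import numpy as np,cv2
from station import *
def shot(n,fn=None):
    c=capture(n)
    if fn: cv2.imwrite('pics/'+fn,c['frame'][:,:,::-1])
    return c
def cloud(c):
    z=c['z_map'];v,u=np.mgrid[:400,:640]
    P=np.stack([(u-c['cx'])/c['fx']*z,(v-c['cy'])/c['fy']*z,z],-1)
    return (P-c['t'])@c['R']
def pts(label,c):
    m=masks_of(label,c)
    if not m: return None,0,None
    W=cloud(c);r=m[0]['region']&(c['z_map']>0)
    return W[r],m[0]['p'],m[0]['xy']
E
python3 - <<'E'
from h import *
np.set_printoptions(precision=3,suppress=True)
s=sense();print(s['time_s'],s['tcp_pos'],s['ee_rot'],s['wrist_force'],s['gripper_width'])
ims=[]
for n in('top','side'):
    c=shot(n,n+'0.png');ims.append(c['frame'])
    for l in('housing','frame','hatch','knob','drink_mid','foam_plan_mid','massing_mid'):
        P,p,xy=pts(l,c)
        if P is not None and len(P): print(n,l,round(p,2),xy,len(P),np.median(P,0),np.percentile(P,2,axis=0),np.percentile(P,98,axis=0))
        else: print(n,l,None)
    print('cam',-c['R'].T@c['t'])
cv2.imwrite('pics/both0.png',cv2.resize(np.vstack(ims),(480,600))[:,:,::-1])
E
```

```text
0.0 [0.227 0.582 0.24 ] [[ 0.931 -0.364 -0.001]
 [-0.364 -0.931 -0.002]
 [ 0.     0.002 -1.   ]] [ 0.341 -0.298  0.096] 1.0018013030960415
top housing 0.68 [359.4, 214.6] 11653 [ 0.556 -0.078  0.123] [ 0.429 -0.217  0.092] [0.695 0.05  0.193]
top frame 0.85 [316.5, 208.7] 4091 [ 0.553 -0.056  0.095] [ 0.42  -0.227  0.091] [0.706 0.06  0.102]
top hatch 0.98 [362.1, 207.3] 6912 [ 0.559 -0.083  0.154] [ 0.467 -0.181  0.111] [0.666 0.013 0.195]
top knob 0.77 [359.4, 221.9] 435 [ 0.526 -0.074  0.185] [ 0.504 -0.099  0.166] [ 0.547 -0.049  0.201]
top drink_mid 0.92 [287.2, 160.5] 742 [0.675 0.087 0.134] [0.655 0.062 0.002] [0.717 0.12  0.201]
top foam_plan_mid 0.65 [441.8, 278.2] 1760 [ 0.403 -0.299  0.029] [ 0.347 -0.351  0.004] [ 0.466 -0.251  0.033]
top massing_mid 0.72 [444.1, 202.7] 743 [ 0.586 -0.307  0.035] [ 0.556 -0.362  0.001] [ 0.615 -0.275  0.063]
cam [0.506 0.023 0.985]
side housing 0.61 [353.9, 201.6] 12985 [ 0.535 -0.018  0.094] [ 0.417 -0.207  0.011] [0.693 0.068 0.191]
side frame 0.79 [350.1, 208.7] 4499 [0.518 0.002 0.095] [ 0.415 -0.193  0.08 ] [0.704 0.071 0.101]
side hatch 0.63 [348.8, 164.5] 2585 [ 0.547 -0.058  0.166] [ 0.464 -0.176  0.109] [0.673 0.022 0.198]
side knob 0.72 [348.7, 200.8] 13088 [ 0.535 -0.018  0.094] [ 0.417 -0.209  0.01 ] [0.694 0.068 0.191]
side drink_mid 0.65 [259.6, 222.3] 2426 [0.674 0.111 0.101] [0.654 0.082 0.006] [0.707 0.125 0.2  ]
side foam_plan_mid 0.56 [441.5, 187.1] 961 [ 0.384 -0.291  0.03 ] [ 0.341 -0.348  0.004] [ 0.453 -0.248  0.033]
side massing_mid 0.68 [262.9, 221.6] 2543 [0.675 0.11  0.097] [0.654 0.012 0.001] [0.711 0.125 0.2  ]
cam [0.299 0.687 0.589]
```

View pics/both0.png

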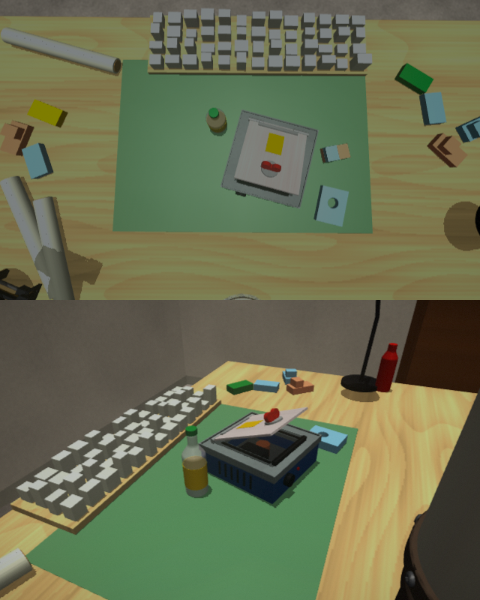

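The top image shows the box turned slightly (centre about pixel (360,214)), with the hatch up about 25° and the red knob near (359,222). The bottle is at the back left and the foam is on the right. Next I'll fit the box pose and hatch plane.

```bash
python3 - <<'E'
from h import *
np.set_printoptions(precision=4,suppress=True)
c=shot('top');W=cloud(c)
F,_,_=pts('frame',c);F=F[(F[:,2]>.088)&(F[:,2]<.106)]
r=cv2.minAreaRect((F[:,:2]*1000).astype(np.float32));print('frame rect',r)
H,_,_=pts('hatch',c)
x=H
for _ in range(6):
    m=x.mean(0);n=np.linalg.svd(x-m,full_matrices=False)[2][2];n*=np.sign(n[2]);x=H[abs((H-m)@n)<.003]
print('hatch n',n,'tilt',np.arccos(n[2]),'yaw of -nxy',np.degrees(np.arctan2(-n[1],-n[0])),len(x))
# box x axis direction (front->back): hatch rises to front => normal tilts to back (+x)
b=n[:2]/np.linalg.norm(n[:2]);yaw=np.arctan2(b[1],b[0]);print('yaw box',np.degrees(yaw))
for yw in (yaw,):
    ex=np.r_[np.cos(yw),np.sin(yw)];ey=np.r_[-ex[1],ex[0]]
    for nm,A in(('frame',F),('hatch',x)):
        a=A[:,:2]@ex;l=A[:,:2]@ey
        print(nm,np.percentile(a,[.5,99.5]),np.percentile(l,[.5,99.5]))
    e=x[np.argsort(x[:,:2]@ex)];print('front z',e[:60].mean(0),'back',e[-60:].mean(0))
fr=c['frame'].astype(int);red=(fr[...,0]>90)&(fr[...,1]<60)&(fr[...,2]<60)&(c['z_map']>0)
K=W[red];K=K[(abs(K[:,0]-.52)<.08)&(abs(K[:,1]+.07)<.08)]
d=(K-m)@n
print('red',len(K),K.mean(0),np.percentile(d,[5,50,95]))
T=K[d>.024];t=cv2.minAreaRect((T[:,:2]*1000).astype(np.float32));print('wing top',len(T),T.mean(0),t)
cr=cv2.resize(c['frame'][140:290,270:470],(800,600),interpolation=cv2.INTER_CUBIC);cv2.imwrite('pics/cr1.png',np.clip(cr*1.6,0,255).astype(np.uint8)[:,:,::-1])
E
```

```text
frame rect ((562.1217041015625, -83.84068298339844), (260.9201354980469, 259.9176330566406), 75.3507308959961)
hatch n [ 0.3922 -0.1034  0.914 ] tilt 0.417686961061 yaw of -nxy 165.229063430294 6129
yaw box -14.770936569706011
frame [0.4355 0.6939] [-0.0664  0.1916]
hatch [0.4756 0.67  ] [-0.0314  0.1567]
front z [ 0.4743 -0.0662  0.1917] back [ 0.6631 -0.1114  0.1074]
red 119 [ 0.5366 -0.0772  0.1962] [0.0211 0.0303 0.0331]
wing top 100 [ 0.5368 -0.0769  0.1983] ((536.76171875, -77.41343688964844), (53.60382080078125, 11.067937850952148), 75.51529693603516)
```

View pics/cr1.png

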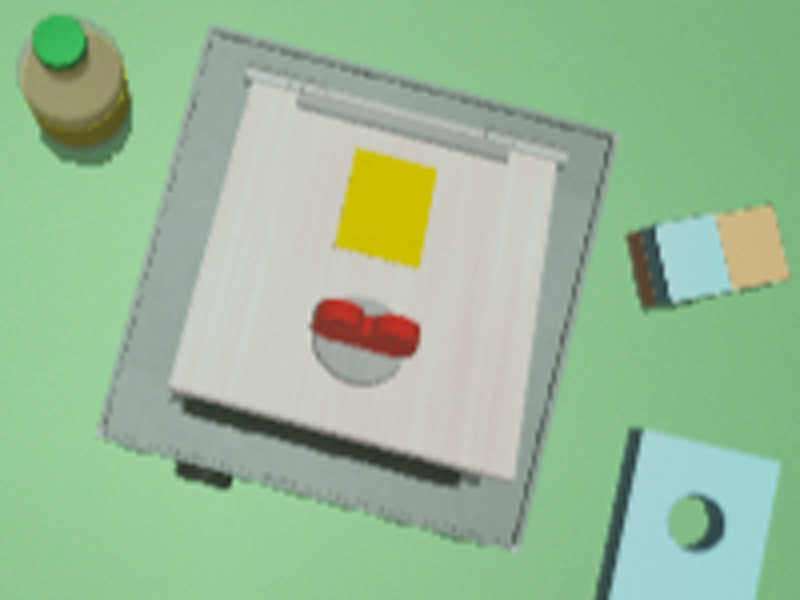

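The crop shows the box yawed about -14.7°, the wing parallel to the front edge near crop (365,328), and nothing over the hatch. The measurements agree: frame 260×260 mm, hatch at 0.418 rad, and the wing top within 1 mm of where it should be. I'll move to the bare front edge, left of the knob, with the fingers closing.

>>> drive_tool(
  rows=[
    [100, 16.5, -35.9, 1, 0, 0, -0.0855],
    [50, 16.5, -35.9, 1, 0, 0, -0.0855],
    [0, 16.5, -35.9, 1, 0, 0, -0.0855],
    [0, 16.5, -35.9, 1, 0, 0, -0.0855],
    [0, 16.5, -35.9, 1, 0, 0, -0.0855],
  ],
)

```text
time_s: 1.37
tcp_pos: [0.3105, 0.4008, 0.2467]
ee_rot: [[0.694, -0.72, 0.0], [-0.72, -0.694, 0.0], [-0.0, -0.0, -1.0]]
wrist_force: [0.9, 0.3, -0.5]
gripper_width: 0.788
gripper_force: 0.0
```

>>> drive_tool(
  rows=[
    [0, 16.5, -35.9, 1, 0, 0, -0.0855],
    [0, 16.5, -35.9, 1, 0, 0, -0.0855],
    [0, 16.5, -35.9, 1, 0, 0, -0.0855],
    [0, 16.5, -35.9, 1, 0, 0, -0.0855],
    [0, 16.5, -35.9, 1, 0, 0, -0.0855],
  ],
)

```text
time_s: 1.78
tcp_pos: [0.3929, 0.2213, 0.252]
ee_rot: [[0.333, -0.943, 0.001], [-0.943, -0.333, 0.001], [-0.001, -0.001, -1.0]]
wrist_force: [0.3, 1.3, -0.1]
gripper_width: 0.399
gripper_force: 0.0
```

>>> drive_tool(
  rows=[
    [0, 16.5, -35.9, 1, 0, 0, -0.0855],
    [0, 16.5, -35.9, 1, 0, 0, -0.0855],
    [0, 16.5, -35.9, 1, 0, 0, -0.0855],
    [0, 16.5, -35.9, 1, 0, 0, -0.0855],
    [0, 16.5, -35.9, 1, 0, 0, -0.0855],
  ],
)

```text
time_s: 2.2
tcp_pos: [0.4755, 0.0416, 0.2571]
ee_rot: [[-0.088, -0.996, 0.001], [-0.996, 0.088, 0.0], [-0.001, -0.001, -1.0]]
wrist_force: [1.2, -0.0, 0.4]
gripper_width: 0.044
gripper_force: 0.0
```

>>> drive_tool(
  rows=[
    [0, 16.5, -35.9, 0, 0, 0, -0.0855],
    [0, 16.5, -35.9, 0, 0, 0, -0.0855],
    [0, 0, 0, 0, 0, 0, 0],
    [0, 0, 0, 0, 0, 0, 0],
  ],
)

```text
time_s: 2.53
tcp_pos: [0.5084, -0.0302, 0.2561]
ee_rot: [[-0.257, -0.966, -0.001], [-0.966, 0.257, -0.0], [0.0, 0.001, -1.0]]
wrist_force: [-0.5, 0.9, -0.2]
gripper_width: 0.006
gripper_force: 0.0
```

>>> drive_tool(
  rows=[
    [0, -1, 2, -18, 0, 0, 0],
    [0, 0, 0, -18, 0, 0, 0],
    [0, 0, 0, -8, 0, 0, 0],
    [0, 0, 0, -4, 0, 0, 0],
    [0, 0, 0, -4, 0, 0, 0],
  ],
)

```text
time_s: 2.95
tcp_pos: [0.5072, -0.0255, 0.2048]
ee_rot: [[-0.251, -0.968, 0.001], [-0.968, 0.251, -0.0], [0.0, -0.001, -1.0]]
wrist_force: [-0.1, 0.3, -0.1]
gripper_width: 0.005
gripper_force: 0.3
```

>>> drive_tool(
  rows=[
    [0, -1, 0.3, -5, 0, 0, 0],
    [0, -1, 0.3, -5, 0, 0, 0],
    [0, -1, 0.3, -5, 0, 0, 0],
    [0, -1, 0.3, -5, 0, 0, 0],
    [0, -1, 0.3, -5, 0, 0, 0],
  ],
)

```text
time_s: 3.37
tcp_pos: [0.502, -0.0247, 0.1793]
ee_rot: [[-0.253, -0.968, 0.0], [-0.968, 0.253, 0.0], [-0.0, -0.0, -1.0]]
wrist_force: [-0.4, 0.4, 0.8]
gripper_width: 0.007
gripper_force: 0.3
```

>>> drive_tool(
  rows=[
    [0, -1, 0.3, -5, 0, 0, 0],
    [0, -1, 0.3, -5, 0, 0, 0],
    [0, -1, 0.3, -5, 0, 0, 0],
    [0, -1, 0.3, -5, 0, 0, 0],
    [0, -1, 0.3, -5, 0, 0, 0],
  ],
)

```text
time_s: 3.78
tcp_pos: [0.4969, -0.0233, 0.154]
ee_rot: [[-0.253, -0.968, -0.0], [-0.968, 0.253, -0.0], [0.0, 0.0, -1.0]]
wrist_force: [-0.3, -0.1, 0.2]
gripper_width: 0.007
gripper_force: 0.2
```

>>> drive_tool(
  rows=[
    [0, -0.5, 0.1, -4, 0, 0, 0],
    [0, -0.5, 0.1, -4, 0, 0, 0],
    [0, -0.5, 0.1, -3, 0, 0, 0],
    [0, 0, 0, -2, 0, 0, 0],
    [0, 0, 0, -2, 0, 0, 0],
  ],
)

```text
time_s: 4.2
tcp_pos: [0.4956, -0.0229, 0.1393]
ee_rot: [[-0.253, -0.968, -0.0], [-0.968, 0.253, -0.0], [0.0, 0.0, -1.0]]
wrist_force: [-0.4, -0.3, 0.3]
gripper_width: 0.009
gripper_force: 0.2
```

```bash
cat > tilt.py <<'E'
from h import *
np.set_printoptions(precision=4,suppress=True)
def tilt(n='side',fn=None):
    c=shot(n,fn);W=cloud(c);ex=np.r_[.967,-.254];ey=np.r_[.254,.967]
    a=.6695-W[...,:2]@ex;l=W[...,:2]@ey-.062
    m=(c['z_map']>0)&(a>.03)&(a<.205)&(abs(l)<.085)&(np.hypot(a-.16,l)>.034)&(W[...,2]<.25)&(W[...,2]>.1)
    A=a[m];Z=W[m][:,2]
    for _ in range(5):
        p=np.polyfit(A,Z,1);k=abs(Z-np.polyval(p,A))<.004;A,Z=A[k],Z[k]
    print(n,'theta',np.arctan(p[0]),'z0',p[1],len(A));return c
s=sense();print(s['time_s'],s['tcp_pos'],s['wrist_force'])
tilt('top');tilt('side','s1.png')
E
python3 tilt.py
```

```text
4.2 [ 0.4956 -0.0229  0.1393] [-0.3768 -0.2533  0.3449]Traceback (most recent call last):
  File "tilt.py", line 12, in <module>
    tilt('top');tilt('side','s1.png')
    ~~~~^^^^^^^
  File "tilt.py", line 9, in tilt
    p=np.polyfit(A,Z,1);k=abs(Z-np.polyval(p,A))<.004;A,Z=A[k],Z[k]
    raise TypeError("expected non-empty vector for x")
TypeError: expected non-empty vector for x
```

```bash
sed -i "s/<.25)/<.14)/; s/tilt('top');//" tilt.py; python3 tilt.py
```

```text
4.25 [ 0.4955 -0.0229  0.139 ] [-0.1961  0.0175 -0.6941]
side theta 0.06927050517728656 z0 0.10686758378695559 2019
```

>>> drive_tool(
  rows=[
    [0, 0, 0, -1.5, 0, 0, 0],
    [0, 0, 0, -1, 0, 0, 0],
    [0, 0, 0, -1, 0, 0, 0],
    [0, 0, 0, 0, 0, 0, 0],
  ],
)

```text
time_s: 4.63
tcp_pos: [0.4956, -0.0229, 0.1359]
ee_rot: [[-0.253, -0.968, 0.0], [-0.968, 0.253, 0.0], [-0.0, -0.0, -1.0]]
wrist_force: [0.3, -0.2, -0.5]
gripper_width: 0.008
gripper_force: 0.0
```

View pics/s1.png

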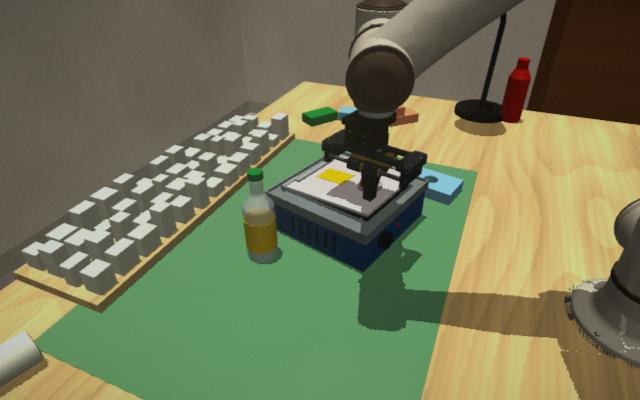

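The picture shows the closed fingers at about (372,185) on the hatch, which is now nearly level (0.07 rad). I'll keep going slowly until the seal pushes back.

>>> drive_tool(
  rows=[
    [0, 0, 0, -1, 0, 0, 0],
    [0, 0, 0, -1, 0, 0, 0],
    [0, 0, 0, 0, 0, 0, 0],
  ],
)

```text
time_s: 4.88
tcp_pos: [0.4956, -0.0229, 0.1339]
ee_rot: [[-0.253, -0.968, -0.0], [-0.968, 0.253, 0.0], [-0.0, 0.0, -1.0]]
wrist_force: [0.1, -0.5, 0.9]
gripper_width: 0.003
gripper_force: 0.0
```

>>> drive_tool(
  rows=[
    [0, 0, 0, -1, 0, 0, 0],
    [0, 0, 0, -1, 0, 0, 0],
    [0, 0, 0, 0, 0, 0, 0],
  ],
)

```text
time_s: 5.13
tcp_pos: [0.4956, -0.0229, 0.1321]
ee_rot: [[-0.253, -0.968, -0.0], [-0.968, 0.253, -0.0], [0.0, 0.0, -1.0]]
wrist_force: [0.0, -0.4, 1.1]
gripper_width: 0.008
gripper_force: 0.3
```

```bash
python3 tilt.py
```

```text
5.1333 [ 0.4956 -0.0229  0.1321] [ 0.0286 -0.4316  1.062 ]
side theta 0.03386547532561214 z0 0.10681841578717446 2036
```

>>> drive_tool(
  rows=[
    [0, 0, 0, -0.7, 0, 0, 0],
    [0, 0, 0, 0, 0, 0, 0],
    [0, 0, 0, 0, 0, 0, 0],
  ],
)

```text
time_s: 5.43
tcp_pos: [0.4956, -0.0229, 0.1316]
ee_rot: [[-0.253, -0.968, 0.0], [-0.968, 0.253, -0.0], [-0.0, -0.0, -1.0]]
wrist_force: [-2.3, 0.6, 3.8]
gripper_width: 0.004
gripper_force: 2.1
```

>>> drive_tool(
  rows=[
    [0, 0, 0, -0.7, 0, 0, 0],
    [0, 0, 0, 0, 0, 0, 0],
    [0, 0, 0, 0, 0, 0, 0],
  ],
)

```text
time_s: 5.68
tcp_pos: [0.4955, -0.0229, 0.1308]
ee_rot: [[-0.253, -0.968, -0.0], [-0.968, 0.253, -0.0], [0.0, 0.0, -1.0]]
wrist_force: [-2.5, 1.5, 4.6]
gripper_width: 0.003
gripper_force: 2.5
```

>>> drive_tool(
  rows=[
    [0, 0, 0, 12, 0, 0, 0],
    [40, 0, 0, 33, 0, 0, 0],
    [50, 6.9, -23.4, 2, 0, 0, 0],
    [50, 6.9, -23.4, 0, 0, 0, 0],
    [50, 0, 0, 0, 0, 0, 0],
  ],
)

```text
time_s: 6.1
tcp_pos: [0.5106, -0.0718, 0.1777]
ee_rot: [[-0.255, -0.967, 0.002], [-0.967, 0.255, -0.0], [-0.0, -0.002, -1.0]]
wrist_force: [0.5, 0.8, -0.1]
gripper_width: 0.221
gripper_force: 0.0
```

>>> drive_tool(
  rows=[
    [50, 0, 0, 0, 0, 0, 0],
    [50, 0, 0, 0, 0, 0, 0],
  ],
)

```text
time_s: 6.27
tcp_pos: [0.509, -0.0697, 0.1769]
ee_rot: [[-0.253, -0.967, -0.001], [-0.967, 0.253, 0.0], [0.0, 0.001, -1.0]]
wrist_force: [-0.5, 0.8, 0.4]
gripper_width: 0.379
gripper_force: 0.0
```

```bash
python3 tilt.py; python3 - <<'E'
from h import *
c=capture('side');W=cloud(c);f=c['frame'].astype(int)
r=(f[...,0]>70)&(f[...,1]<50)&(f[...,2]<50)&(c['z_map']>0)&(np.hypot(W[...,0]-.51,W[...,1]+.07)<.05)
K=W[r];print(len(K),K.mean(0),K.min(0),K.max(0))
T=K[K[:,2]>.138]
if len(T)>5:print(len(T),T.mean(0),cv2.minAreaRect((T[:,:2]*1000).astype(np.float32)))
X=np.array([.5093,-.0697,.13]);p=c['R']@X+c['t'];u=int(p[0]/p[2]*c['fx']+c['cx']);v=int(p[1]/p[2]*c['fy']+c['cy'])
cr=cv2.resize(c['frame'][v-50:v+50,u-66:u+66],(792,600),interpolation=cv2.INTER_CUBIC);cv2.imwrite('pics/cr2.png',np.clip(cr.astype(float)*1.6,0,255).astype(np.uint8)[:,:,::-1])
E
```

```text
6.2667 [ 0.509  -0.0697  0.1769] [-0.4563  0.8195  0.405 ]
side theta 0.027163818719005917 z0 0.10690441572387348 2602
205 [ 0.50821947 -0.06162909  0.13242487] [ 0.49823517 -0.09093884  0.1160536 ] [ 0.52275865 -0.04004031  0.14463536]
57 [ 0.50993562 -0.06296379  0.14103678] ((510.1368408203125, -63.947120666503906), (41.03084945678711, 11.2464017868042), 74.03136444091797)
```

View pics/cr2.png

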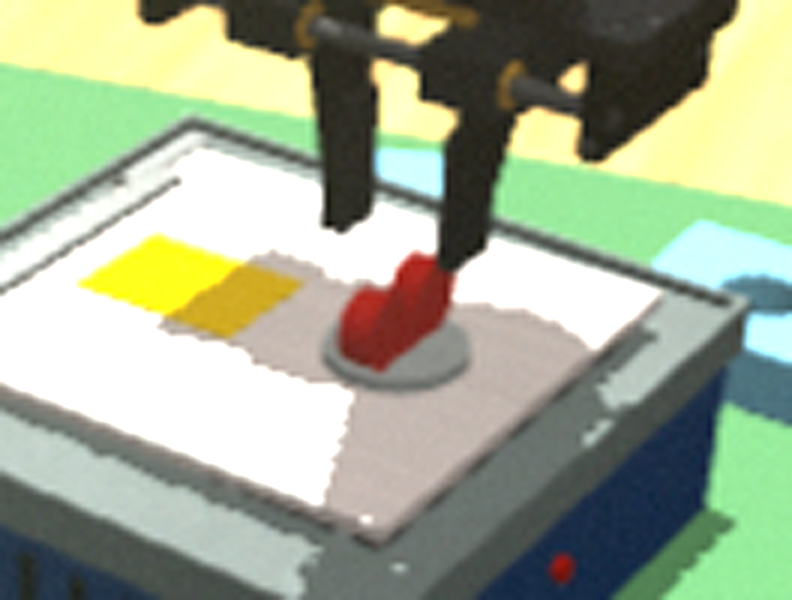

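The crop shows the wing at about (395,310) centred between the open fingers, and the hatch flat on its seal. Down and grip.

>>> drive_tool(
  rows=[
    [50, 0, 0, -15, 0, 0, 0],
    [50, 0, 0, -13, 0, 0, 0],
    [50, 0, 0, -8, 0, 0, 0],
    [50, 0, 0, -3, 0, 0, 0],
    [50, 0, 0, 0, 0, 0, 0],
  ],
)

```text
time_s: 6.78
tcp_pos: [0.509, -0.0694, 0.1379]
ee_rot: [[-0.252, -0.968, -0.002], [-0.968, 0.252, -0.0], [0.001, 0.002, -1.0]]
wrist_force: [0.0, 0.9, 0.8]
gripper_width: 0.498
gripper_force: 0.0
```

>>> drive_tool(
  rows=[
    [30, 0, 0, 0, 0, 0, 0],
    [20, 0, 0, 0, 0, 0, 0],
    [10, 0, 0, 0, 0, 0, 0],
    [0, 0, 0, 0, 0, 0, 0],
    [0, 0, 0, 0, 0, 0, 0],
  ],
)

```text
time_s: 7.2
tcp_pos: [0.5096, -0.0697, 0.139]
ee_rot: [[-0.253, -0.968, 0.001], [-0.968, 0.253, 0.0], [-0.0, -0.001, -1.0]]
wrist_force: [-0.7, 0.4, -0.1]
gripper_width: 0.212
gripper_force: 0.0
```

>>> drive_tool(
  rows=[
    [0, 0, 0, 0, 0, 0, 0],
    [0, 0, 0, 0, 0, 0, 0],
    [0, 0, 0, 0, 0, 0, 0],
  ],
)

```text
time_s: 7.45
tcp_pos: [0.5096, -0.0698, 0.1389]
ee_rot: [[-0.253, -0.968, 0.0], [-0.968, 0.253, -0.0], [-0.0, -0.0, -1.0]]
wrist_force: [1.5, 0.6, 1.3]
gripper_width: 0.137
gripper_force: 30.6
```

>>> drive_tool(
  rows=[
    [0, 0, 0, -1, 0, 0, 0],
    [0, 0, 0, -1, 0, 0, 0],
    [0, 0, 0, 0, 0, 0, 0],
  ],
)

```text
time_s: 7.7
tcp_pos: [0.5095, -0.0697, 0.1371]
ee_rot: [[-0.253, -0.968, 0.0], [-0.968, 0.253, -0.0], [-0.0, -0.0, -1.0]]
wrist_force: [0.1, 0.7, 4.9]
gripper_width: 0.137
gripper_force: 30.0
```

>>> drive_tool(
  rows=[
    [0, 0, 0, -1, 0, 0, 0],
    [0, 0, 0, 0, 0, 0, 0],
    [0, 0, 0, 0, 0, 0, 0],
  ],
)

```text
time_s: 7.95
tcp_pos: [0.5094, -0.0697, 0.1362]
ee_rot: [[-0.253, -0.968, 0.0], [-0.968, 0.253, 0.0], [-0.0, -0.0, -1.0]]
wrist_force: [-1.8, 1.0, 4.7]
gripper_width: 0.14
gripper_force: 30.0
```

>>> drive_tool(
  rows=[
    [0, 0, 0, -1, 0, 0, 0],
    [0, 0, 0, 0, 0, 0, 0],
    [0, 0, 0, 0, 0, 0, 0],
  ],
)

```text
time_s: 8.2
tcp_pos: [0.5093, -0.0697, 0.1353]
ee_rot: [[-0.253, -0.968, 0.0], [-0.968, 0.253, 0.0], [-0.0, -0.0, -1.0]]
wrist_force: [-2.2, 0.2, 6.2]
gripper_width: 0.137
gripper_force: 30.0
```

>>> drive_tool(
  rows=[
    [0, 0, 0, -0.7, 0, 0, 0],
    [0, 0, 0, 0, 0, 0, 0],
    [0, 0, 0, 0, 0, 0, 0],
  ],
)

```text
time_s: 8.45
tcp_pos: [0.5092, -0.0697, 0.1347]
ee_rot: [[-0.253, -0.968, 0.0], [-0.968, 0.253, 0.0], [-0.0, -0.0, -1.0]]
wrist_force: [-2.7, 2.2, 7.1]
gripper_width: 0.138
gripper_force: 30.0
```

>>> drive_tool(
  rows=[
    [0, 0, 0, -0.7, 0, 0, 0],
    [0, 0, 0, 0, 0, 0, 0],
    [0, 0, 0, 0, 0, 0, 0],
  ],
)

```text
time_s: 8.7
tcp_pos: [0.5092, -0.0697, 0.1341]
ee_rot: [[-0.253, -0.968, 0.0], [-0.968, 0.253, 0.0], [-0.0, -0.0, -1.0]]
wrist_force: [-3.8, 1.7, 8.0]
gripper_width: 0.138
gripper_force: 30.0
```

>>> drive_tool(
  rows=[
    [0, 0, 0, -0.7, 0, 0, 0],
    [0, 0, 0, 0, 0, 0, 0],
    [0, 0, 0, 0, 0, 0, 0],
  ],
)

```text
time_s: 8.95
tcp_pos: [0.5091, -0.0697, 0.1336]
ee_rot: [[-0.253, -0.968, 0.0], [-0.968, 0.253, 0.0], [-0.0, -0.0, -1.0]]
wrist_force: [-3.9, 1.4, 8.9]
gripper_width: 0.136
gripper_force: 30.0
```

>>> drive_tool(
  rows=[
    [0, 0, 0, -0.7, 0, 0, 0],
    [0, 0, 0, 0, 0, 0, 0],
    [0, 0, 0, 0, 0, 0, 0],
  ],
)

```text
time_s: 9.2
tcp_pos: [0.5091, -0.0696, 0.133]
ee_rot: [[-0.253, -0.968, 0.0], [-0.968, 0.253, 0.0], [-0.0, -0.0, -1.0]]
wrist_force: [-3.9, 2.0, 9.6]
gripper_width: 0.133
gripper_force: 30.0
```

>>> drive_tool(
  rows=[
    [0, 0, 0, -0.7, -0.005, -0.019, 0],
    [0, 0, 0, 0, 0, 0, 0],
    [0, 0, 0, 0, 0, 0, 0],
  ],
)

```text
time_s: 9.45
tcp_pos: [0.5086, -0.0695, 0.1319]
ee_rot: [[-0.253, -0.967, 0.018], [-0.968, 0.253, -0.005], [0.0, -0.019, -1.0]]
wrist_force: [-4.5, 2.4, 7.9]
gripper_width: 0.139
gripper_force: 30.0
```

>>> drive_tool(
  rows=[
    [0, 0, 0, -0.7, -0.001, -0.003, 0],
    [0, 0, 0, 0, 0, 0, 0],
    [0, 0, 0, 0, 0, 0, 0],
  ],
)

```text
time_s: 9.7
tcp_pos: [0.5085, -0.0695, 0.1312]
ee_rot: [[-0.253, -0.967, 0.021], [-0.968, 0.253, -0.006], [0.0, -0.021, -1.0]]
wrist_force: [-5.0, 1.7, 9.3]
gripper_width: 0.138
gripper_force: 30.0
```

>>> drive_tool(
  rows=[
    [0, 0, 0, -0.7, -0.001, -0.003, 0],
    [0, 0, 0, 0, 0, 0, 0],
    [0, 0, 0, 0, 0, 0, 0],
  ],
)

```text
time_s: 9.95
tcp_pos: [0.5084, -0.0695, 0.1305]
ee_rot: [[-0.253, -0.967, 0.023], [-0.967, 0.253, -0.007], [0.001, -0.024, -1.0]]
wrist_force: [-4.3, 2.8, 9.6]
gripper_width: 0.136
gripper_force: 30.0
```

>>> drive_tool(
  rows=[
    [0, -0.5, 0.1, -0.7, -0.001, -0.003, 0],
    [0, 0, 0, 0, 0, 0, 0],
    [0, 0, 0, 0, 0, 0, 0],
  ],
)

```text
time_s: 10.2
tcp_pos: [0.5083, -0.0694, 0.1302]
ee_rot: [[-0.253, -0.967, 0.027], [-0.968, 0.252, -0.008], [0.001, -0.029, -1.0]]
wrist_force: [-4.0, 2.5, 11.0]
gripper_width: 0.132
gripper_force: 30.0
```

>>> drive_tool(
  rows=[
    [0, -0.5, 0.1, -0.7, -0.001, -0.003, 0],
    [0, 0, 0, 0, 0, 0, 0],
    [0, 0, 0, 0, 0, 0, 0],
  ],
)

```text
time_s: 10.45
tcp_pos: [0.5082, -0.0694, 0.1302]
ee_rot: [[-0.252, -0.967, 0.031], [-0.968, 0.252, -0.009], [0.001, -0.033, -0.999]]
wrist_force: [-4.4, 2.8, 13.3]
gripper_width: 0.134
gripper_force: 30.0
```

>>> drive_tool(
  rows=[
    [0, 0, 0, -0.7, -0.001, -0.003, 0],
    [0, 0, 0, 0, 0, 0, 0],
    [0, 0, 0, 0, 0, 0, 0],
  ],
)

```text
time_s: 10.7
tcp_pos: [0.5082, -0.0694, 0.1301]
ee_rot: [[-0.252, -0.967, 0.034], [-0.968, 0.252, -0.01], [0.001, -0.036, -0.999]]
wrist_force: [-7.4, 4.5, 17.3]
gripper_width: 0.139
gripper_force: 30.0
```

Rim felt: the stop turned hard at about 11 N, and I'm now at 17 N. A little more to reach about 20 N, then start turning.

>>> drive_tool(
  rows=[
    [0, -0.7, 0.2, -0.5, 0, 0, 0],
    [0, 0, 0, 0, 0, 0, 0],
    [0, 0, 0, 0, 0, 0, 0],
  ],
)

```text
time_s: 10.95
tcp_pos: [0.5082, -0.0694, 0.1301]
ee_rot: [[-0.252, -0.967, 0.036], [-0.968, 0.251, -0.011], [0.001, -0.038, -0.999]]
wrist_force: [-4.8, 1.9, 19.0]
gripper_width: 0.139
gripper_force: 30.0
```

>>> drive_tool(
  rows=[
    [0, 0, 0, 0, 0, 0, -0.06],
    [0, 0, 0, 0, 0, 0, -0.06],
    [0, 0, 0, 0, 0, 0, -0.06],
  ],
)

```text
time_s: 11.2
tcp_pos: [0.5083, -0.0693, 0.1301]
ee_rot: [[-0.423, -0.906, 0.034], [-0.906, 0.422, -0.017], [0.001, -0.038, -0.999]]
wrist_force: [-6.2, 3.0, 19.0]
gripper_width: 0.135
gripper_force: 30.0
```

>>> drive_tool(
  rows=[
    [0, -0.3, 0.1, -0.2, 0, 0, -0.08],
    [0, 0, 0, 0, 0, 0, -0.08],
    [0, 0, 0, 0, 0, 0, -0.08],
  ],
)

```text
time_s: 11.45
tcp_pos: [0.5085, -0.0692, 0.1301]
ee_rot: [[-0.627, -0.779, 0.03], [-0.779, 0.626, -0.024], [-0.0, -0.039, -0.999]]
wrist_force: [-5.3, 0.7, 19.7]
gripper_width: 0.136
gripper_force: 30.0
```

>>> drive_tool(
  rows=[
    [0, 0, 0, 0, 0, 0, -0.08],
    [0, 0, 0, 0, 0, 0, -0.08],
    [0, 0, 0, 0, 0, 0, 0],
  ],
)

```text
time_s: 11.7
tcp_pos: [0.5086, -0.0692, 0.1301]
ee_rot: [[-0.742, -0.669, 0.027], [-0.67, 0.742, -0.028], [-0.001, -0.038, -0.999]]
wrist_force: [-5.2, 0.8, 18.6]
gripper_width: 0.133
gripper_force: 30.0
```

```bash
python3 - <<'E'
from h import *
s=sense();print(s['wrist_force'],s['moment'],s['joints'])
E
```

```text
[-5.24694149  0.7693246  18.6091804 ] [ 0.76869776  1.50400428 -0.119078  ] [ 11.4634406   17.09744317 -26.04853769   2.59519583 -45.7002737
 -61.19826498]
```

>>> drive_tool(
  rows=[
    [0, 0, 0, -0.2, 0, 0, -0.06],
    [0, 0, 0, 0, 0, 0, -0.06],
    [0, 0, 0, 0, 0, 0, 0],
  ],
)

```text
time_s: 11.95
tcp_pos: [0.5087, -0.0692, 0.1301]
ee_rot: [[-0.817, -0.576, 0.024], [-0.577, 0.816, -0.03], [-0.002, -0.038, -0.999]]
wrist_force: [-5.9, 1.7, 19.5]
gripper_width: 0.137
gripper_force: 30.0
```

```bash
cat > f.py <<'E'
from station import sense
s=sense();print([round(float(x),2) for x in list(s['wrist_force'])+list(s['moment'])+list(s['joints'])])
E
python3 f.py
```

```text
[-5.86, 1.74, 19.5, 0.76, 1.44, -0.06, 11.52, 17.17, -25.99, 2.74, -45.89, -68.18]
```

>>> drive_tool(
  rows=[
    [0, 0, 0, 0, 0, 0, -0.06],
    [0, 0, 0, 0, 0, 0, -0.06],
    [0, 0, 0, 0, 0, 0, 0],
  ],
)

```text
time_s: 12.2
tcp_pos: [0.5088, -0.0693, 0.1301]
ee_rot: [[-0.88, -0.475, 0.02], [-0.475, 0.879, -0.032], [-0.002, -0.038, -0.999]]
wrist_force: [-4.9, 1.6, 19.5]
gripper_width: 0.133
gripper_force: 30.0
```

```bash
python3 f.py
```

```text
[-4.9, 1.6, 19.45, 0.75, 1.34, -0.08, 11.56, 17.26, -25.89, 2.84, -46.12, -75.16]
```

>>> drive_tool(
  rows=[
    [0, 0, 0, 0, 0, 0, -0.07],
    [0, 0, 0, 0, 0, 0, -0.07],
    [0, 0, 0, 0, 0, 0, -0.07],
  ],
)

```text
time_s: 12.45
tcp_pos: [0.509, -0.0693, 0.1301]
ee_rot: [[-0.96, -0.28, 0.014], [-0.28, 0.959, -0.035], [-0.003, -0.037, -0.999]]
wrist_force: [-4.4, -0.3, 17.6]
gripper_width: 0.134
gripper_force: 30.0
```

>>> drive_tool(
  rows=[
    [0, 0, 0, 0, 0, 0, -0.07],
    [0, 0, 0, 0, 0, 0, -0.07],
    [0, 0, 0, 0, 0, 0, -0.07],
  ],
)

```text
time_s: 12.7
tcp_pos: [0.5091, -0.0694, 0.1301]
ee_rot: [[-0.997, -0.074, 0.007], [-0.074, 0.997, -0.036], [-0.004, -0.037, -0.999]]
wrist_force: [-4.0, -0.7, 17.9]
gripper_width: 0.135
gripper_force: 30.0
```

>>> drive_tool(
  rows=[
    [0, 0, 0, 0, 0, 0, -0.07],
    [0, 0, 0, 0, 0, 0, -0.07],
    [0, 0, 0, 0, 0, 0, -0.07],
  ],
)

```text
time_s: 12.95
tcp_pos: [0.5092, -0.0696, 0.1301]
ee_rot: [[-0.991, 0.136, -0.001], [0.136, 0.99, -0.036], [-0.004, -0.036, -0.999]]
wrist_force: [-4.3, -1.2, 16.7]
gripper_width: 0.136
gripper_force: 30.0
```

```bash
python3 f.py
```

```text
[-4.27, -1.18, 16.69, 0.17, 0.83, 0.11, 11.5, 17.81, -25.01, 2.72, -47.66, -111.14]
```

>>> drive_tool(
  rows=[
    [0, 0, 0, -0.4, 0, 0, -0.05],
    [0, 0, 0, 0, 0, 0, -0.05],
    [0, 0, 0, 0, 0, 0, -0.04],
    [0, 0, 0, 0, 0, 0, 0],
  ],
)

```text
time_s: 13.28
tcp_pos: [0.5093, -0.0697, 0.13]
ee_rot: [[-0.963, 0.271, -0.005], [0.271, 0.962, -0.035], [-0.005, -0.035, -0.999]]
wrist_force: [-4.2, -1.0, 18.9]
gripper_width: 0.139
gripper_force: 30.0
```

```bash
python3 f.py
```

```text
[-4.18, -1.02, 18.95, 0.16, 0.99, -0.04, 11.43, 17.93, -24.76, 2.56, -48.02, -118.86]
```

>>> drive_tool(
  rows=[
    [0, 0, 0, 0, 0, 0, -0.04],
    [0, 0, 0, 0, 0, 0, 0],
    [0, 0, 0, 0, 0, 0, 0],
  ],
)

```text
time_s: 13.53
tcp_pos: [0.5093, -0.0697, 0.1301]
ee_rot: [[-0.951, 0.308, -0.006], [0.308, 0.951, -0.035], [-0.005, -0.035, -0.999]]
wrist_force: [-4.6, -0.2, 19.3]
gripper_width: 0.136
gripper_force: 30.0
```

```bash
python3 f.py
```

```text
[-4.62, -0.23, 19.25, 0.07, 0.95, 0.0, 11.4, 17.96, -24.69, 2.51, -48.12, -121.02]
```

>>> drive_tool(
  rows=[
    [0, 0, 0, 0, 0, 0, -0.03],
    [0, 0, 0, 0, 0, 0, 0],
    [0, 0, 0, 1, 0, 0, 0],
    [0, 0, 0, 1, 0, 0, 0],
    [0, 0, 0, 0, 0, 0, 0],
  ],
)

```text
time_s: 13.95
tcp_pos: [0.5092, -0.0698, 0.1303]
ee_rot: [[-0.942, 0.335, -0.008], [0.335, 0.941, -0.034], [-0.004, -0.035, -0.999]]
wrist_force: [-1.1, -2.0, 8.5]
gripper_width: 0.139
gripper_force: 30.0
```

```bash
python3 f.py
```

```text
[-1.1, -2.02, 8.5, -0.39, -0.25, 0.39, 11.37, 17.98, -24.59, 2.44, -48.28, -122.61]
```

The z moment rose to 0.39 N m, so the knob is at its stop, and the hatch stays down as the push eases off. I'll relax the twist, let go and rise.

>>> drive_tool(
  rows=[
    [0, 0, 0, 0.7, 0, 0, 0.02],
    [0, 0, 0, 0.3, 0, 0, 0],
    [15, 0, 0, 0, 0, 0, 0],
    [30, 0, 0, 0, 0, 0, 0],
    [50, 0, 0, 0, 0, 0, 0],
  ],
)

```text
time_s: 14.37
tcp_pos: [0.5066, -0.0691, 0.1286]
ee_rot: [[-0.947, 0.32, -0.014], [0.32, 0.947, -0.033], [0.003, -0.035, -0.999]]
wrist_force: [0.2, 0.1, -0.1]
gripper_width: 0.229
gripper_force: 0.0
```

>>> drive_tool(
  rows=[
    [50, 0, 0, 0, 0, 0, 0],
    [50, 0, 0, 0, 0, 0, 0],
    [50, 0, 0, 5, 0, 0, 0],
    [50, 0, 0, 15, 0, 0, 0],
    [50, 0, 0, 30, 0, 0, 0],
  ],
)

```text
time_s: 14.78
tcp_pos: [0.5049, -0.0693, 0.1768]
ee_rot: [[-0.947, 0.319, -0.021], [0.32, 0.947, -0.034], [0.009, -0.039, -0.999]]
wrist_force: [1.5, -0.3, 0.4]
gripper_width: 0.486
gripper_force: 0.0
```

>>> drive_tool(
  rows=[
    [50, 0, 0, 40, 0, 0, 0],
    [50, -15, 30, 20, 0, 0, 0],
    [50, -15, 35, 0, 0, 0, 0],
    [50, -15, 35, 0, 0, 0, 0],
    [50, -15, 35, 0, 0, 0, 0],
  ],
)

```text
time_s: 15.2
tcp_pos: [0.4465, 0.0669, 0.2401]
ee_rot: [[-0.947, 0.32, -0.011], [0.32, 0.947, -0.032], [0.0, -0.034, -0.999]]
wrist_force: [0.5, -0.1, -0.5]
gripper_width: 0.499
gripper_force: 0.0
```

>>> drive_tool(
  rows=[
    [50, -10, 38, 0, 0, 0, 0],
    [50, -10, 38, 0, 0, 0, 0],
    [50, -10, 38, 0, 0, 0, 0],
    [50, 0, 38, 0, 0, 0, 0],
    [50, 0, 0, 0, 0, 0, 0],
  ],
)

```text
time_s: 15.62
tcp_pos: [0.4175, 0.2231, 0.2398]
ee_rot: [[-0.95, 0.313, -0.01], [0.313, 0.949, -0.031], [-0.0, -0.033, -0.999]]
wrist_force: [0.1, -1.0, 0.6]
gripper_width: 0.501
gripper_force: 0.0
```

```bash
python3 f.py; sed -i "s/^tilt('side.*/c=tilt('top','t9.png');tilt('side')/" tilt.py; cat >> tilt.py <<'E'
cr=cv2.resize(c['frame'][140:290,270:470],(800,600),interpolation=cv2.INTER_CUBIC);cv2.imwrite('pics/cr9.png',np.clip(cr.astype(float)*1.6,0,255).astype(np.uint8)[:,:,::-1])
for l in('drink_mid','foam_plan_mid','massing_mid'):
    P,p,xy=pts(l,c)
    if P is not None:print(l,p,np.median(P,0))
E
python3 tilt.py
```

```text
[0.06, -0.95, 0.56, 0.03, -0.23, -0.03, 48.33, 7.91, -19.63, 0.84, -64.17, -156.97]
15.6167 [0.4175 0.2231 0.2398] [ 0.0639 -0.9542  0.5647]
top theta -0.018667369366608063 z0 0.10588318497812413 4400
side theta -0.009150776424114262 z0 0.1064656598984543 454
drink_mid 0.75 [0.6746 0.088  0.1346]
foam_plan_mid 0.91 [ 0.4037 -0.2979  0.0293]
massing_mid 0.57 [ 0.5856 -0.3076  0.037 ]
```

View pics/cr9.png

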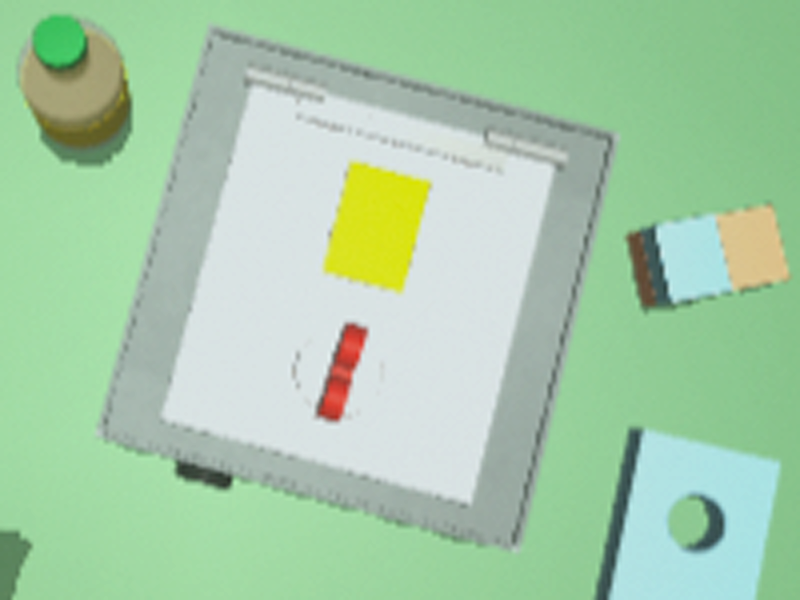

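The picture shows the wing at about (342,372), pointing at the front edge. The hatch is held down at about -0.01 rad, below its loose-seal reading, and the bottle and foam models haven't moved. Handing in.

```bash
python3 -c "
from station import finish_job
print(finish_job())"
```

```text
the job is handed in; nothing more can be done
None
```

The hatch is closed, pressed home at about 19–20 N and latched with the knob at its stop; it stayed shut when I let go, the bottle and foam models were not moved, and I handed the job in at about 16 s.

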